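# Start the warming plate under the focaccia

## Task

Switch on the warming plate that the piece of focaccia lies on: push that plate's knob down against its spring, and keep it down while turning it clockwise past the safety stop until its pointer stands at the warm dot, then let go. Leave the other plate's knob off, and do not shift the focaccia.

Things in the scene. Friction and masses are not known exactly. Their poses are not given: they have to be found in the camera images.
- warmer: fixed steel two-plate warmer, 240 (x) x 380 (y) mm; origin under its centre, x to the back, y left, z up. Deck 50 mm up. Dark plates 116 x 156 mm, tops 56 mm up, centred at x +46, y +92 (left) and -92 mm (right); each has a black upright knob in front of it, axis at x -75 mm, same y. On the deck behind each knob a black line marks off; a black dot 70 degrees clockwise of it marks warm.
- focaccia: orange-brown bread block, 65 (x) x 130 (y) x 42 mm, lying on the left or the right plate; origin at the centre of its underside. On the other plate lies a pale block of cheese, 73 x 89 x 43 mm.
- left_knob (a joint): angle of the left plate's knob, rad: 0 off (pointer to the warmer's +x), grows clockwise from above, 1.22 warm dot, 1.6 end. Round skirt, 54 mm wide, top 68 mm above the counter; on it an upright bar to grip, 15 mm thick, 48 mm long, top 95 mm up, lying along the pointer (white line). Light friction holds the angle. Push: 10 mm straight down, spring 2 to 7 N; more in right_knob.
- right_knob (a joint): angle of the right plate's knob, made and counted like the left one. Either knob, unpressed, turns only about 0.2 rad before its inner safety stop blocks it; pushed down 5 to 10 mm it turns past, and beyond 0.8 rad it is clear of the stop and springs up when let go, keeping its angle.
There are look-alikes about, which are no part of the job. Leave any pink look-alike of the focaccia alone.

How it is judged:
At the end, for the whole second after the job is handed in: The knob of the plate under the focaccia stands within 0.25 rad (14 degrees) of the warm dot (0.97 to 1.47 rad), the other knob is off (below 0.25 rad), and the focaccia is within 25 mm of where it lay (((y of focaccia in the frame of warmer above 0 m and value of joint left_knob between 0.97 and 1.47 rad and value of joint right_knob below 0.25 rad) or (y of focaccia in the frame of warmer below 0 m and value of joint right_knob between 0.97 and 1.47 rad and value of joint left_knob below 0.25 rad)) and distance of focaccia from where it was at the start of the episode below 0.025 m); the robot touches nothing.
It fails at once if the other plate's knob is turned past its safety stop ((y of focaccia in the frame of warmer above 0 m and value of joint right_knob above 0.4 rad) or (y of focaccia in the frame of warmer below 0 m and value of joint left_knob above 0.4 rad)).
It fails at once if the focaccia is shifted by more than 25 mm (distance of focaccia from where it was at the start of the episode above 0.025 m).
It also fails if it takes over 32 s, if anything falls off the work surface, if the arm or the gripper's body presses on something with over 40 N, if the wrist force passes 120 N, or if a joint passes its speed limit or range.

## Robot

A 6-joint arm with a two-finger parallel gripper is mounted at the origin on a cart in front of the work surface, level with it; the furniture and walls round the work are solid. World frame = base frame: x ahead of the robot, y to its left, z up, the work surface at z = 0. Lengths are in m, angles in rad, forces in N, time in s.
With the tool pointing down it reaches from about 0.25 to 0.8 m from the base axis. Payload 3.9 kg.
Tool frame: the origin (TCP) lies midway between the tips of the shut fingers; the grasp point (between the pads) lies 19 mm behind it (ctrl.grasp_offset is the distance from the TCP to the grasp point, in m); z points along the fingers, y is the line along which they close (so a half turn about z gives the same grasp; the last joint's range is limited). The gripper opens to 85 mm and grips with 20 to 120 N. Pads are 22 mm wide; open, the fingers measure 114 mm over their backs; the gripper's body (76 mm by 85 mm) begins 54 mm behind the grasp point. The pads swing forward as they close: fully open they stand 13 mm farther back than shut.
Start: joints at [1.141, 0.26, -0.138, 1.173, 0, 1.571], TCP at [0.219, 0.477, 0.231] pointing down, gripper open.
Joint ranges: [-2.78, 2.78], [-0.83, 1.72], [-1.28, 1.37], [-1.9, 2.12], [-1.57, 1.48], [-3.14, 3.14]. Speed limits (rad/s): [2.57, 2.57, 3.14, 3.14, 3.14, 3.14].

## Interface

Orientations are given as a unit quaternion [x, y, z, w].
In Python, from bench import ctrl gives the robot as it stands.
- The arm moves only by the tool drive_tool, never from a script. Its argument "deltas" is a list that holds one entry, the list of rows, each a list of 7 numbers: the shift along the tool's x, y, z each as a share of 0.02 m, from -1 to 1, then the turn, a rotation vector about the tool's x, y, z each as a share of 4 degrees, from -1 to 1, then the closure, from -1 (fully open) to 1 (shut). In form: [[[x, y, z, rx, ry, rz, gripper], ...]]. A call has 1 to 20 rows; each row shifts and turns the commanded pose from where the row before left it, along the tool's axes as they then stand; what a row does not reach is not made up. A row lasts 1/12 s, in which the tool goes at most 41.7 mm and 7.16 degrees, less where a joint would pass 70% of its speed; a pose out of reach is approached as far as the arm can. A call with a number of a shift or a turn outside -1 to 1 is refused whole. A call with a gripper value outside its range is refused whole. The fingers move at their own pace and stop on an object; "grip_force" is the grip in N (left out, the last holds). Time passes only in rows, so rows that do not move let the fingers close. It gives the time, the measured TCP pose, the force, the opening and the grip force at its end, in the units of the state.
- ctrl.read_state(): the state, without advancing time (a new reading comes with each control period).
- ctrl.grab_frame(name): name is "side" or "top"; returns the picture (400x640x3 uint8, red, green, blue); there is no depth.
- ctrl.camera_info(name): a dict with "fovy" (degrees; the focal length in pixels is half the picture's height over the tangent of half this angle, whatever the lens; pixels are square), "cx", "cy" (the principal point, pixels), "R" (3x3) and "t" (3): a world point X has camera coordinates R X + t. Camera axes: x right, y down, z forward; pixel columns grow to the right and rows downward; lengths in m; the calibration is good to about 2 mm. A picture is of the moment at which its call begins. camera_info takes no time and is no camera call.
- ctrl.hand_in(): hands the job in; it is judged then, once.
The state is a dict: "t": time; "q": joint angles; "qvel": joint speeds; "effort": joint torques, N m; "eef_pos": TCP position; "tool_rot": TCP orientation; "force": force on the tool from outside, world axes, zero at the start; "wrist_torque": the same for the moment, N m; "finger_gap": finger opening in m; "grip_force": force on a finger pad.
Only numpy, scipy, OpenCV 4.12 (cv2) and the standard library are available. Lean on these libraries where they do the work, as an engineer would, in place of code of your own. Each camera call takes 0.05 s, during which the arm holds its last target. There are 200 camera calls.

## Working session

There is one attempt and no reset: what is moved stays moved. The work goes in short steps, Python scripts to look and compute and a tool call to move; the robot and the scene stay as the last step left them, time stands still between calls to the robot, and variables do not carry over. Pictures are saved under pics/ and viewed, at most 10 in all, crops included, and the job is handed in when it is done.

Besides the shell and the picture viewer there is one more tool, called as name([rows], argument=value, ...), one row to a line, values as JSON. drive_tool: Moves the arm, as the interface text tells. Shift numbers are shares of 0.02 m and turn numbers shares of 4 degrees, none past 1 either way. Its arguments: {"type":"object","properties":{"deltas":{"type":"array","items":{"type":"array","items":{"type":"array","items":{"type":"number","minimum":-1,"maximum":1}}}},"grip_force":{"type":"number"}},"required":["deltas"]}

```bash
mkdir -p pics; python3 - <<'E'
from bench import ctrl
import cv2,numpy as np
for n in("top","side"):
    f=ctrl.grab_frame(n); cv2.imwrite(f"pics/{n}0.png",f[:,:,::-1]); c=ctrl.camera_info(n); print(n,c)
s=ctrl.read_state(); print(s['t'],s['eef_pos'],s['tool_rot'],s['finger_gap'],ctrl.grasp_offset)
E
```

```text
top {'fovy': 56.3282525036754, 'cx': 322.8286248323501, 'cy': 201.981208658485, 'R': array([[ 3.07162135e-03, -9.99995176e-01,  4.61370303e-04],
       [-9.96048864e-01, -3.10044779e-03, -8.87527356e-02],
       [ 8.87537379e-02, -1.86932569e-04, -9.96053582e-01]]), 't': array([-0.02219436,  0.53372426,  0.87171906])}
side {'fovy': 54.27178861848582, 'cx': 315.6058346867076, 'cy': 199.64020712176028, 'R': array([[ 0.99563411, -0.09307502, -0.00705446],
       [-0.04925241, -0.45965022, -0.88673326],
       [ 0.07929014,  0.88320933, -0.4622276 ]]), 't': array([-0.5039968 ,  0.05044197,  0.87358726])}
0.1 [0.21851924 0.47670336 0.23056553] [ 2.13265899e-01  9.76993821e-01 -8.34638454e-04 -1.81033052e-04] 0.08546072353244895 0.0187
```

View pics/top0.png

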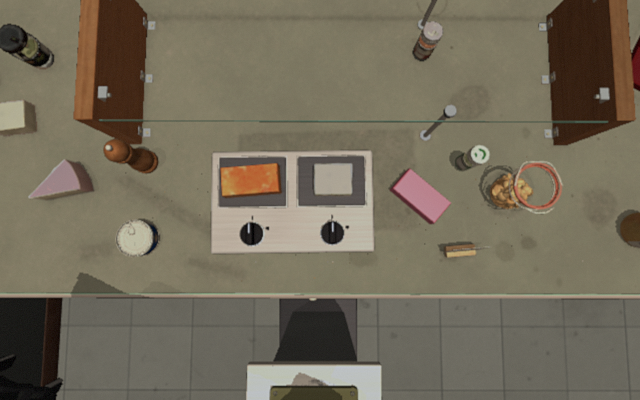

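View pics/side0.png

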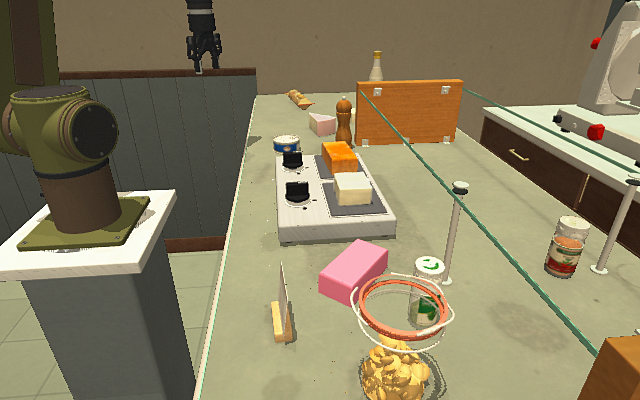

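Both views agree: the focaccia is on the left plate (top view, about 250,180) and the cheese on the right (333,179). The left knob is at (251,234) with its pointer up (+x), and its warm dot is at (268,228). The warmer's deck runs from about (212,152) to (373,252). The pink block at (421,196) is a look-alike.

```bash
cat > h.py <<'E'
import numpy as np
from bench import ctrl
def ray(n,u,v,z):
    c=ctrl.camera_info(n); f=200/np.tan(np.radians(c['fovy'])/2)
    d=c['R'].T@np.array([(u-c['cx'])/f,(v-c['cy'])/f,1]); o=-c['R'].T@c['t']
    return o+d*(z-o[2])/d[2]
def proj(n,X):
    c=ctrl.camera_info(n); f=200/np.tan(np.radians(c['fovy'])/2); p=c['R']@X+c['t']
    return p[:2]/p[2]*f+[c['cx'],c['cy']]
E
python3 - <<'E'
import cv2,numpy as np
from h import *
im=cv2.imread('pics/top0.png').astype(int); 
b,g,r=im[...,0],im[...,1],im[...,2]
m=((r>165)&(b>150)).astype(np.uint8); m[:145]=0;m[260:]=0;m[:,:200]=0;m[:,385:]=0
m=cv2.morphologyEx(m,cv2.MORPH_CLOSE,np.ones((3,3)))
cs,_=cv2.findContours(m,0,2); c=max(cs,key=cv2.contourArea); R=cv2.minAreaRect(c); print(R)
P=np.array([ray('top',*p,.05) for p in cv2.boxPoints(R)]); print(P.round(4),P.mean(0),[np.linalg.norm(P[i]-P[i-1]) for i in range(4)])
k=(im.max(2)<60).astype(np.uint8)
n,l,st,ce=cv2.connectedComponentsWithStats(k[205:252,215:370])
for i in range(1,n):
    if st[i,4]>4:
        u,v=ce[i]+[215,205]; print(st[i],u,v,ray('top',u,v,.068),ray('top',u,v,.05))
big=cv2.resize(im[200:260,205:305].astype(np.uint8),None,fx=7,fy=7,interpolation=cv2.INTER_CUBIC)
s=cv2.imread('pics/side0.png')[130:215,260:340]
cv2.imwrite('pics/z.png',np.hstack([big,np.pad(cv2.resize(s,(395,420)),((0,0),(0,0),(0,0)))])[:,:800]) if 0 else cv2.imwrite('pics/z.png',big)
E
```

```text
((291.6065368652344, 201.3420867919922), (98.81211853027344, 160.3979949951172), 89.30972290039062)
[[ 0.6466  0.2435  0.05  ]
 [ 0.6524 -0.1341  0.05  ]
 [ 0.4214 -0.1349  0.05  ]
 [ 0.4159  0.2339  0.05  ]] [0.53407818 0.05208082 0.05      ] [np.float64(0.23091529287334464), np.float64(0.3776109314694811), np.float64(0.23100383137856495), np.float64(0.36881579903381706)]
[107  17  22  22 348] 331.9396551724138 232.88505747126436 [ 0.45974528 -0.04135546  0.068     ] [ 0.45986059 -0.04180095  0.05      ]
[ 26  18  22  22 349] 251.45845272206304 233.87679083094557 [0.45695142 0.14058983 0.068     ] [0.4570074  0.14400795 0.05      ]
```

View pics/z.png

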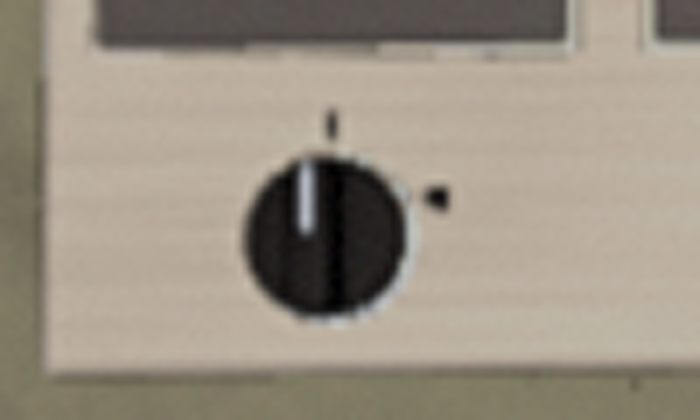

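The left knob's axis is at about (0.457, 0.1415), from the skirt and from the deck centre offset. The warmer is yawed about +0.9°. First I turn the tool so its y axis lies across the bar.

drive_tool([
  [[0,0,0,0,0,-0.91,-1],[0,0,0,0,0,-0.91,-1],[0,0,0,0,0,-0.91,-1],[0,0,0,0,0,-0.91,-1],[0,0,0,0,0,-0.91,-1],[0,0,0,0,0,-0.91,-1],[0,0,0,0,0,-0.91,-1],[0,0,0,0,0,0,-1]],
], grip_force=50)

```text
t: 0.77
eef_pos: [0.2186, 0.4769, 0.2308]
tool_rot: [-0.008, 1.0, -0.0, -0.0]
force: [-0.6, -0.3, -0.3]
finger_gap: 0.0857
grip_force: 0.0
```

drive_tool([
  [[-0.686,-0.996,0,0,0,0,-1],[-0.686,-0.996,0,0,0,0,-1],[-0.686,-0.996,0,0,0,0,-1],[-0.686,-0.996,0,0,0,0,-1],[-0.686,-0.996,0,0,0,0,-1],[-0.686,-0.996,0,0,0,0,-1],[-0.686,-0.996,0,0,0,0,-1],[-0.686,-0.996,0,0,0,0,-1],[-0.686,-0.996,0,0,0,0,-1],[-0.686,-0.996,0,0,0,0,-1],[-0.686,-0.996,0,0,0,0,-1],[-0.686,-0.996,0,0,0,0,-1],[-0.686,-0.996,0,0,0,0,-1],[-0.686,-0.996,0,0,0,0,-1],[-0.686,-0.996,0,0,0,0,-1],[-0.686,-0.996,0,0,0,0,-1],[-0.686,-0.996,0,0,0,0,-1],[0,0,0,0,0,0,-1],[0,0,0,0,0,0,-1]],
])

```text
t: 2.35
eef_pos: [0.4572, 0.1413, 0.231]
tool_rot: [-0.006, 1.0, 0.0, -0.0]
force: [-0.2, 0.6, 0.0]
finger_gap: 0.0857
grip_force: 0.0
```

drive_tool([
  [[0,0,0.99,0,0,0,-1],[0,0,0.99,0,0,0,-1],[0,0,0.99,0,0,0,-1],[0,0,0.99,0,0,0,-1],[0,0,0.99,0,0,0,-1],[0,0,0.99,0,0,0,-1],[0,0,0.99,0,0,0,-1],[0,0,0.97,0,0,0,-1],[0,0,0,0,0,0,-1],[0,0,0,0,0,0,-1]],
])

```text
t: 3.18
eef_pos: [0.4553, 0.1425, 0.0727]
tool_rot: [-0.008, 1.0, -0.0, -0.002]
force: [0.6, 0.9, 0.1]
finger_gap: 0.0854
grip_force: 0.0
```

```bash
python3 - <<'E'
from h import *
import cv2
a=ctrl.grab_frame('top')[160:290,170:380,::-1]; b=ctrl.grab_frame('side')[60:220,230:400,::-1]
cv2.imwrite('pics/a1.png',np.vstack([cv2.resize(a,(480,297)),cv2.resize(b,(319,300)) if 0 else cv2.copyMakeBorder(cv2.resize(b,(319,300)),0,0,0,161,0)]))
s=ctrl.read_state();print(s['eef_pos'],proj('side',s['eef_pos']))
E
```

```text
[0.45744349 0.14283807 0.07428547] [291.30818876 159.27403016]
```

View pics/a1.png

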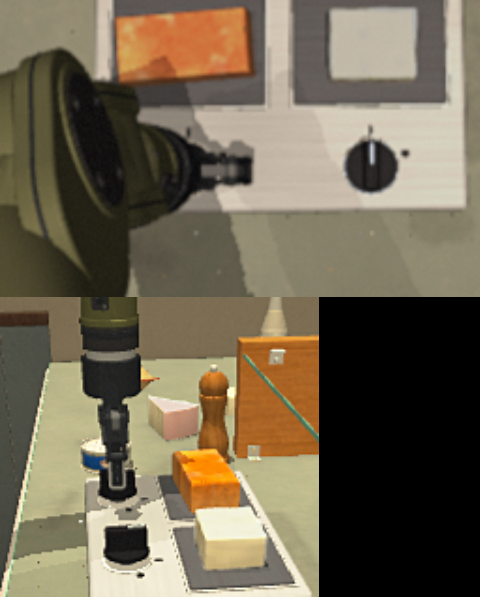

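The fingers straddle the left knob's bar (side crop, about 117,480) and nothing else is touched, so I close.

drive_tool([
  [[0,0,0,0,0,0,1],[0,0,0,0,0,0,1],[0,0,0,0,0,0,1],[0,0,0,0,0,0,1],[0,0,0,0,0,0,1],[0,0,0,0,0,0,1],[0,0,0,0,0,0,1],[0,0,0,0,0,0,1]],
], grip_force=50)

```text
t: 3.95
eef_pos: [0.4571, 0.1424, 0.0734]
tool_rot: [-0.007, 1.0, 0.0, 0.0]
force: [0.5, 1.3, 0.8]
finger_gap: 0.0141
grip_force: 52.5
```

Gripped: the 14 mm gap matches the 15 mm bar. Now I press about 8 mm.

drive_tool([
  [[0,0,0.14,0,0,0,1],[0,0,0.14,0,0,0,1],[0,0,0.14,0,0,0,1],[0,0,0,0,0,0,1],[0,0,0,0,0,0,1]],
])

```text
t: 4.37
eef_pos: [0.4572, 0.1424, 0.065]
tool_rot: [-0.008, 1.0, 0.0, 0.0]
force: [-1.1, 1.9, 5.7]
finger_gap: 0.0141
grip_force: 53.0
```

The force rose to 5.7 N, which fits the spring at about 8 mm. Now I turn 70° clockwise.

drive_tool([
  [[0,0,0,0,0,0.9,1],[0,0,0,0,0,0.9,1],[0,0,0,0,0,0.9,1],[0,0,0,0,0,0.9,1],[0,0,0,0,0,0.9,1],[0,0,0,0,0,0,1]],
])

```text
t: 4.87
eef_pos: [0.4572, 0.1428, 0.0652]
tool_rot: [0.15, 0.989, 0.001, 0.0]
force: [-1.2, 4.5, 5.1]
finger_gap: 0.0139
grip_force: 53.1
```

```bash
python3 -c "
from h import *
s=ctrl.read_state();print(s['wrist_torque'],s['force'],s['q'],s['eef_pos'])"
```

```text
[ 0.52077364  0.39247615 -0.03632817] [-1.23302556  4.47222817  5.05791969] [ 0.30184316  0.32042817 -0.53011714  0.71945227  0.00146022  0.60288809] [0.45721376 0.14284668 0.0651766 ]
```

Low torque (0.04 Nm) at 18°, already past where an unpressed knob would block. I continue with the remaining 52°.

drive_tool([
  [[0,0,0,0,0,0.93,1],[0,0,0,0,0,0.93,1],[0,0,0,0,0,0.93,1],[0,0,0,0,0,0.93,1],[0,0,0,0,0,0.93,1],[0,0,0,0,0,0.93,1],[0,0,0,0,0,0.93,1],[0,0,0,0,0,0.93,1],[0,0,0,0,0,0.93,1],[0,0,0,0,0,0.93,1],[0,0,0,0,0,0.93,1],[0,0,0,0,0,0.93,1],[0,0,0,0,0,0.93,1],[0,0,0,0,0,0.93,1],[0,0,0,0,0,0,1],[0,0,0,0,0,0,1]],
])

```text
t: 6.2
eef_pos: [0.458, 0.1438, 0.0655]
tool_rot: [0.568, 0.823, 0.002, -0.0]
force: [-0.4, 5.1, 4.0]
finger_gap: 0.0135
grip_force: 53.1
```

Turned 70.1°. I ease the knob up, open, and rise.

drive_tool([
  [[0,0,-0.2,0,0,0,1],[0,0,-0.2,0,0,0,1],[0,0,0,0,0,0,1],[0,0,0,0,0,0,-1],[0,0,0,0,0,0,-1],[0,0,0,0,0,0,-1],[0,0,0,0,0,0,-1],[0,0,0,0,0,0,-1],[0,0,0,0,0,0,-1],[0,0,0,0,0,0,-1],[0,0,0,0,0,0,-1]],
])

```text
t: 7.12
eef_pos: [0.457, 0.142, 0.0729]
tool_rot: [0.568, 0.823, -0.0, -0.0]
force: [-0.6, -0.4, 0.2]
finger_gap: 0.0854
grip_force: 0.0
```

drive_tool([
  [[0,0,-0.8,0,0,0,-1],[0,0,-0.8,0,0,0,-1],[0,0,-0.8,0,0,0,-1],[0,0,-1,0,0,0,-1],[0,0,-1,0,0,0,-1],[0,0,-1,0,0,0,-1],[0,0,-1,0,0,0,-1],[0,0,-1,0,0,0,-1],[-0.5,1,0,0,0,0,-1],[-0.5,1,0,0,0,0,-1],[-0.5,1,0,0,0,0,-1],[-0.5,1,0,0,0,0,-1],[-0.5,1,0,0,0,0,-1],[-0.5,1,0,0,0,0,-1],[0,0,0,0,0,0,-1],[0,0,0,0,0,0,-1]],
])

```text
t: 8.45
eef_pos: [0.591, 0.1283, 0.2202]
tool_rot: [0.568, 0.823, -0.0, -0.0]
force: [-0.8, 0.7, -0.6]
finger_gap: 0.0854
grip_force: 0.0
```

```bash
python3 - <<'E'
from h import *
import cv2
a=ctrl.grab_frame('top')[140:290,150:390,::-1]; b=ctrl.grab_frame('side')[120:220,240:400,::-1]
a=cv2.resize(a,(480,300)); b=cv2.resize(b,(480,300),interpolation=2)
cv2.imwrite('pics/a2.png',np.vstack([a,b])); s=ctrl.read_state(); print(s['t'],s['eef_pos'],s['force'])
E
```

```text
8.55 [0.58953799 0.12851852 0.22056221] [ 0.00603878  0.45637657 -0.84052517]
```

View pics/a2.png

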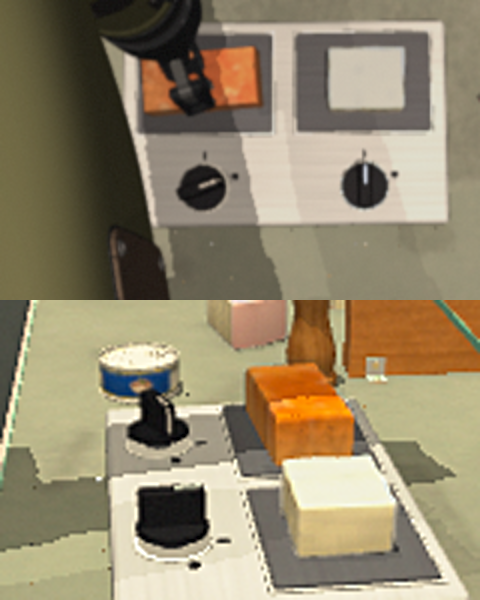

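The left knob's pointer stands at the warm dot (top crop, pointer 205,184 and dot 235,177). The right knob is off, the focaccia has not moved, and the arm is clear above.

```bash
python3 -c "
from bench import ctrl
print(ctrl.hand_in())"
```

```text
the job is handed in; nothing more can be done
None
```

I turned the left knob, for the plate under the focaccia, about 70° to its warm dot and let go; the right knob is still off, the focaccia looks unmoved, and the job is handed in (no verdict was returned).

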